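# Close the sizing gauge to its mark

## Task

Roll the knurled wheel of the sizing gauge under a shut fingertip, pressing lightly on its top and stroking towards the jaws as often as needed, until the sliding jaw has closed the gap to the gauge mark: its gap-side face level with the blade of the marker clip beside it. Do not pinch the wheel, do not push on the jaw itself, leave the marker where it is set, leave the three carvings standing where they are without lifting them, and finish clear of everything.

Things in the scene. Friction and masses are not known exactly. Their poses are not given: they have to be found in the camera images.
- gauge: Jaw sizing gauge bolted to the cart top; does not move. Bed 100 x 290 mm, 20 mm high. Origin: centre of the bed's underside; z up; y runs along the bed from the wheel (centred at y = -85 mm) past the sliding jaw to the fixed jaw (face at y = +105 mm, 75 mm high). Two cheek plates, 6 mm thick and 62 mm long, flank the wheel at x = +-25 mm, tops 85 mm above the cart top.
- wheel: Knurled steel wheel, 70 mm diameter, 24 mm wide, between the cheeks, axle along the gauge's x axis. Origin: wheel centre, 75 mm above the cart top when not pressed; its axes turn with it. Rolling its top along the gauge's +y closes the jaw, the other way opens it; this takes 1 to 2 N along the rim. It stays where it is left; one wheel turn is more than one finger stroke.
- wheel_top (a point): Top of the wheel's rim, above its axle: 110 mm above the cart top, 25 mm above the cheeks, when not pressed. The carriage with wheel and jaw is sprung: about 1.5 N starts to press it straight down, then 0.8 N per mm, bottoming after 10 mm at about 9.5 N; it rises again when let go. Axes as the gauge's.
- jaw: Sliding steel jaw, 30 mm long, 50 mm wide, top 75 mm above the cart top, driven by the wheel along the gauge's y axis: 10 mm per radian, i.e. 1 mm per 3.5 mm of rim travel without slip. Starts fully open, its gap-side face at gauge y = +45 mm; travel 45 mm. Origin: below that face, middle of its width, 20 mm above the cart top.
- jaw_index (a point): Point on the sliding jaw: upper corner of its gap-side face on the marker's side (gauge x = +25 mm), 75 mm above the cart top when the wheel is not pressed.
- marker: Brass marker clip on the rail along the bed's +x side, 18 x 18 mm, 45 mm tall, with a 3 mm wide blade on top pointing at the jaw's side. Slides on the rail with stiff friction (8 N); set 20 to 38 mm ahead (+y) of the starting jaw face. Origin: middle of its foot, 30 mm above the cart top; axes as the gauge's.
- mark_line (a point): The gauge mark: middle of the blade's width, at its tip beside the jaw, 75 mm above the cart top; axes as the gauge's. The job is done when jaw_index has the same position along the gauge's y axis as this point.
- ashtray: Maroon soapstone ashtray, loose, round, 104 mm diameter, 30 mm high. Bystander. Origin: centre of underside.
- owl: Grey soapstone owl, loose, about 76 mm across, 103 mm high. Bystander. Origin: centre of underside.
- lion: Pale cracked soapstone lion, loose, about 100 x 50 mm, 74 mm high. Bystander. Origin: centre of underside.

How it is judged:
On the way:
1. the sliding jaw has closed by more than 7 mm while a fingertip is on the wheel (contact force between the fingers and wheel above 0.5 N and y of jaw_index in the frame of gauge above 0.052 m), for 0.1 s.
At the end, for the whole second after the job is handed in: The sliding jaw's gap-side face is within 2.5 mm of the middle of the marker's blade along the gauge and at rest; the marker is within 3 mm, and each carving within 20 mm, of where it started (y of jaw_index in the frame of mark_line between -0.0025 and 0.0025 m and linear speed of jaw below 0.003 m/s and distance of mark_line from where it was at the start of the episode below 0.003 m and distance of each of ashtray, owl, lion from where it was at the start of the episode below 0.02 m); the robot touches nothing.
It fails at once if the robot pushes on the sliding jaw itself (more than 2 N) (contact force between any of the arm, the fingers and jaw above 2 N).
It fails at once if the wheel is pinched or pressed hard (more than 30 N) (contact force between the fingers and wheel above 30 N).
It fails at once if the marker is shifted more than 3 mm (distance of mark_line from where it was at the start of the episode above 0.003 m).
It fails at once if a carving is shifted or lifted more than 20 mm (distance of any of ashtray, owl, lion from where it was at the start of the episode above 0.02 m).
It also fails if it takes over 45 s, if anything falls off the work surface, if the arm or the gripper's body presses on something with over 40 N, if the wrist force passes 120 N, or if a joint passes its speed limit or range.

## Robot

A 6-joint arm with a two-finger parallel gripper is mounted at the origin on the work surface. World frame = base frame: x ahead of the robot, y to its left, z up, the work surface at z = 0. Lengths are in m, angles in rad, forces in N, time in s.
With the tool pointing down it reaches from about 0.25 to 0.725 m from the base axis. Payload 4 kg.
Tool frame: the origin (TCP) lies between the finger pads; the fingertips stand 25 mm ahead of it and the grasp point (between the pads) lies 6 mm ahead of it; z points along the fingers, y is the line along which they close (so a half turn about z gives the same grasp; the last joint's range is limited). The gripper opens to 85 mm and grips with 20 to 120 N. Pads are 22 mm wide; open, the fingers measure 114 mm over their backs; the gripper's body (76 mm by 85 mm) begins 54 mm behind the grasp point. The pads swing forward as they close: fully open they stand 13 mm farther back than shut.
Start: joints at [-1.219, 0.241, 0.005, 1.335, 0, 1.571], TCP at [0.172, -0.469, 0.256] pointing down, gripper open.
Joint ranges: [-2.72, 2.72], [-1.05, 1.87], [-1.09, 1.28], [-1.99, 2.15], [-1.42, 1.44], [-3.14, 3.14]. Speed limits (rad/s): [2.79, 2.79, 3.14, 3.14, 3.14, 3.14].

## Interface

Orientations are given as a unit quaternion [x, y, z, w].
In Python, from workcell import bot gives the robot as it stands. The module is installed in compiled form; this text tells all that it offers.
- The arm moves only by the shell command python3 -m pendant 'ROWS'. ROWS is JSON, one flat list of numbers, 7 for each row, row after row: the shift along the tool's x, y, z normalised to -1 to 1, where 1 is 0.5 m, then the turn, a rotation vector about the tool's x, y, z normalised to -1 to 1, where 1 is 180 degrees, then the opening, from 0 (shut) to 1 (fully open). In form: [tx, ty, tz, ax, ay, az, fingers, tx, ty, tz, ax, ay, az, fingers, ...]. A call has exactly 10 rows; each row is the pose to reach, as a shift and turn from the pose commanded when the call began, along the tool's axes at that moment, turning the shorter way round; what a row does not reach only later rows make up. A row lasts 1/12 s, in which the tool goes at most 41.7 mm and 7.16 degrees, less where a joint would pass 70% of its speed; a pose out of reach is approached as far as the arm can. A call with a number of a shift or a turn outside -1 to 1 is refused whole. A call with a gripper value outside its range is refused whole. The fingers move at their own pace and stop on an object; the grip force is fixed at half the most. Time passes only in rows, so rows that repeat a pose let the fingers close, or fill a call up. It gives the time, the measured TCP pose, the force, the opening and the grip force at its end, in the units of the state.
- bot.get_obs(): the state, without advancing time (a new reading comes with each control period).
- bot.camera(name): name is "side" or "top"; returns a dict with "pixels" (480x640x3 uint8, red, green, blue), "mtx" (3x3 intrinsics, pixels), "cam_to_world" (4x4, takes a point from camera to world coordinates). Camera axes: x right, y up, looking along -z (the intrinsics and any distortion apply to the point x, -y, -z); pixel columns grow to the right and rows downward; lengths in m; the calibration is good to about 2 mm. A picture is of the moment at which its call begins. There is no depth.
- bot.job_done(): hands the job in; it is judged then, once.
The state is a dict: "clock": time; "joint_pos": joint angles; "joint_vel": joint speeds; "tau": joint torques, N m; "eef_pos": TCP position; "tool_rot": TCP orientation; "ft_force": force on the tool from outside, world axes, zero at the start; "ft_torque": the same for the moment, N m; "grip_width": finger opening in m; "grasp_force": force on a finger pad.
Only numpy, scipy, OpenCV 4.12 (cv2) and the standard library are available. Lean on these libraries where they do the work, as an engineer would, in place of code of your own. Each camera call takes 0.05 s, during which the arm holds its last target. There are 200 camera calls.

## Working session

There is one attempt and no reset: what is moved stays moved. The work goes in short steps, Python scripts to look and compute and a shell command to move; the robot and the scene stay as the last step left them, time stands still between calls to the robot, and variables do not carry over. Pictures are saved under pics/ and viewed, at most 10 in all, crops included, and the job is handed in when it is done.

```bash
mkdir -p pics; python3 - <<'E'
from workcell import bot
import cv2,json
for n in("top","side"):
    c=bot.camera(n); cv2.imwrite(f"pics/{n}0.png",c["pixels"][:,:,::-1]); print(n,c["mtx"].tolist(),c["cam_to_world"].round(4).tolist())
print(bot.get_obs())
E
```

```text
top [[576.1523775932442, 0.0, 320.33751377230993], [0.0, 576.1523775932442, 239.0051276359783], [0.0, 0.0, 1.0]] [[0.0203, 0.9924, -0.1211, 0.379], [-0.9998, 0.0195, -0.0077, 0.0246], [-0.0053, 0.1212, 0.9926, 1.3912], [0.0, 0.0, 0.0, 1.0]]
side [[458.8584174519189, 0.0, 331.3041482116149], [0.0, 458.8584174519189, 238.67635490378828], [0.0, 0.0, 1.0]] [[-0.8248, 0.3568, -0.4387, 0.0558], [-0.5652, -0.4957, 0.6594, 0.7307], [0.0178, 0.7918, 0.6105, 0.735], [0.0, 0.0, 0.0, 1.0]]
{'clock': 0.1, 'joint_pos': array([-1.21901877e+00,  2.41339111e-01,  3.86150550e-03,  1.33522164e+00,
        4.70615696e-06,  1.57079335e+00]), 'joint_vel': array([-0.00079151, -0.00041894,  0.0023486 ,  0.00035078,  0.00023514,
        0.00145987]), 'tau': array([-4.60800345e-05, -3.73138332e+01,  2.53009057e+01,  1.08234084e-02,
       -3.27094494e-05, -2.32487139e-06]), 'eef_pos': array([ 0.17210362, -0.4688869 ,  0.25550219]), 'tool_rot': array([ 9.84570701e-01,  1.74984654e-01, -1.64171693e-04, -9.37193850e-04]), 'ft_force': array([-0.03149867, -0.76956116, -0.15764986]), 'ft_torque': array([-0.03634951,  0.02231774,  0.00508186]), 'grasp_force': 0.0, 'grip_width': 0.0851231798382894}
```

View pics/top0.png

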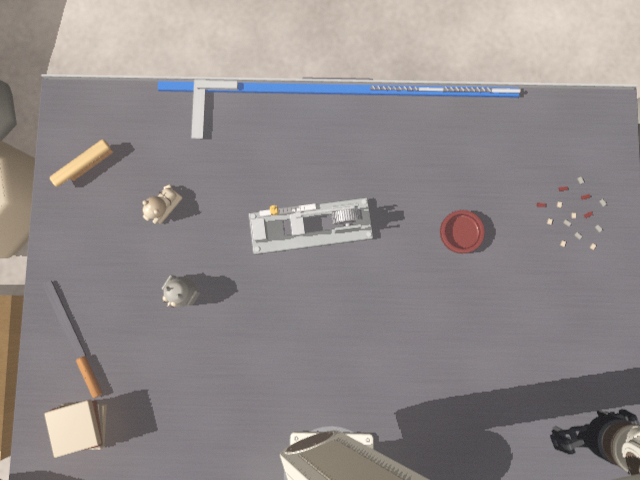

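View pics/side0.png

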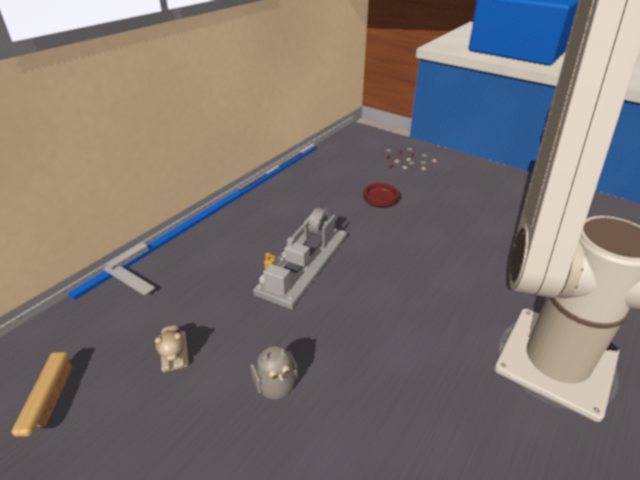

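The top view shows the gauge at about x 250–372, y 200–252, with the wheel near (347,215), the jaw near (297,225) and the brass marker near (273,210). The lion (160,205), owl (180,292) and ashtray (462,232) are well away from it. I'll zoom in on both views.

```bash
python3 - <<'E'
import cv2
t=cv2.imread("pics/top0.png")[190:265,240:390]; s=cv2.imread("pics/side0.png")[195:310,245:365]
cv2.imwrite("pics/tz.png",cv2.resize(t,None,fx=5,fy=5,interpolation=cv2.INTER_CUBIC))
cv2.imwrite("pics/sz.png",cv2.resize(s,None,fx=5,fy=5,interpolation=cv2.INTER_CUBIC))
E
```

```text
(no output)
```

View pics/tz.png

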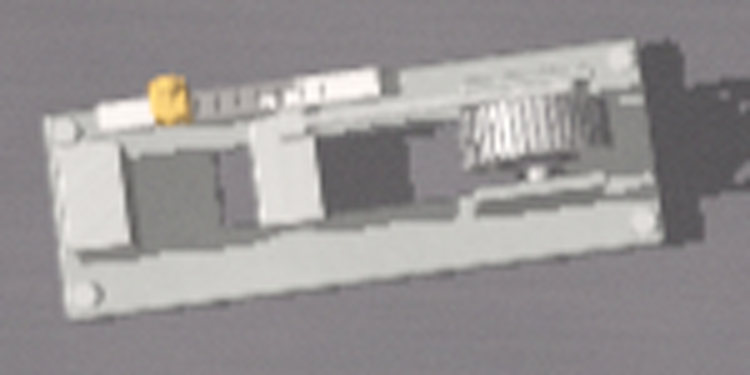

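View pics/sz.png

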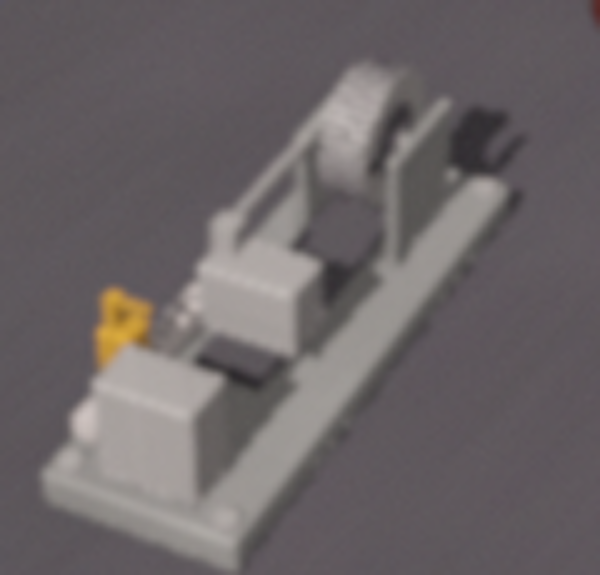

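The zooms give the bed's top corners in the top view as (45,118), (640,40), (663,240) and (70,318) in zoomed pixels. The jaw's gap edge runs (250,122)–(260,224), and the brass marker is centred near (169,100). In the side view the marker stands just ahead of the jaw.

```bash
cat > h.py <<'E'
import numpy as np,cv2
def ray(c,uv,z):
    M=c["cam_to_world"];K=c["mtx"]
    p=np.linalg.inv(K)@[uv[0],uv[1],1]; d=M[:3,:3]@[p[0],-p[1],-p[2]]; o=M[:3,3]
    return o+d*(z-o[2])/d[2]
def unz(u,v,ox,oy): return ((u+.5)/5-.5+ox,(v+.5)/5-.5+oy)
def brass(c):
    h=cv2.cvtColor(c["pixels"],cv2.COLOR_RGB2HSV)
    return cv2.inRange(h,(15,120,120),(32,255,255))
E
python3 - <<'E'
from h import *
from workcell import bot
c=bot.camera("top")
q=np.array([ray(c,unz(u,v,240,190),.02) for u,v in((45,118),(640,40),(663,240),(70,318))])[:,:2]
print(q.round(4), [np.linalg.norm(q[i]-q[(i+1)%4]).round(4) for i in range(4)])
o=q.mean(0); yv=(q[0]+q[3]-q[1]-q[2]); yv/=np.linalg.norm(yv); xv=np.array([yv[1],-yv[0]])
print("origin",o,"yv",yv,"yaw",np.arctan2(-yv[0],yv[1]))
g=lambda p:((p[:2]-o)@xv,(p[:2]-o)@yv)
np.savez("g.npz",o=o,xv=xv,yv=yv)
for n,a in dict(jawA=(250,122),jawB=(260,224),fixA=(122,143),fixB=(132,245)).items(): print(n,g(ray(c,unz(*a,240,190),.075)))
w=ray(c,unz(535,125,240,190),.105); print("wheel",g(w))
m=brass(c)[190:265,240:390]; ys,xs=np.nonzero(m); print(xs.min()+240,xs.max()+240,ys.min()+190,ys.max()+190,len(xs))
print("marker",g(ray(c,(xs.mean()+240,ys.mean()+190),.07)))
for r in range(75):
    k=np.nonzero(m[r])[0]
    if len(k): print(r+190,k.min()+240,k.max()+240,end=';')
print("wheel_top",o+yv*-.085)
s=bot.camera("side"); m=brass(s)[200:320,245:365]; 
for r in range(120):
    k=np.nonzero(m[r])[0]
    if len(k): print(r+200,k.min()+245,k.max()+245,end=';')
for n,a in dict(jawA=(205,265),jawB=(295,298),fixback=(97,376)).items(): print(n,g(ray(s,unz(*a,245,195),.075)))
E
```

```text
[[ 0.6056  0.2096]
 [ 0.6493 -0.0769]
 [ 0.5521 -0.0889]
 [ 0.5089  0.1942]] [np.float64(0.2898), np.float64(0.098), np.float64(0.2864), np.float64(0.0979)]
origin [0.57898675 0.05952019] yv [-0.15089727  0.98854945] yaw 0.1514758727247571
jawA (np.float64(0.024458828679440853), np.float64(0.04450576877044661))
jawB (np.float64(-0.023389810371589406), np.float64(0.045857221851359056))
fixA (np.float64(0.022494612928148527), np.float64(0.10444170837986491))
fixB (np.float64(-0.025314283885675325), np.float64(0.10553189913070818))
wheel (np.float64(0.000946008056689868), np.float64(-0.08418251795021649))
270 276 206 214 50
marker (np.float64(0.039897248748552036), np.float64(0.08107859526374064))
206 272 274;207 270 276;208 270 276;209 271 276;210 271 276;211 271 276;212 271 276;213 271 276;214 272 274;wheel_top [ 0.59181302 -0.02450652]
253 266 269;254 266 270;255 265 272;256 266 274;257 266 274;258 266 274;259 265 274;260 265 274;261 264 274;262 264 273;263 264 273;264 265 268;265 265 267;266 265 266;267 265 265;jawA (np.float64(0.02415266804202574), np.float64(0.04406387717568639))
jawB (np.float64(-0.023873800455126968), np.float64(0.04623725489041129))
fixback (np.float64(0.026975686746765634), np.float64(0.13133680216113755))
```

```bash
python3 -m pendant '[0.68,-0.314,0,0,0,0.064,0, 0.68,-0.314,0,0,0,0.064,0, 0.68,-0.314,0,0,0,0.064,0, 0.68,-0.314,0,0,0,0.064,0, 0.68,-0.314,0,0,0,0.064,0, 0.68,-0.314,0,0,0,0.064,0, 0.68,-0.314,0,0,0,0.064,0, 0.68,-0.314,0,0,0,0.064,0, 0.68,-0.314,0,0,0,0.064,0, 0.68,-0.314,0,0,0,0.064,0]'
cat > rel.py <<'E'
# remaining shift in pendant units to a gauge point (x,y) with fingertip height z, gauge axes in tool
from h import *; from workcell import bot; import sys
from scipy.spatial.transform import Rotation as R
G=np.load("g.npz"); x,y,z=map(float,sys.argv[1:4]); s=bot.get_obs()
r=R.from_quat(s["tool_rot"]); p=np.append(G["o"]+x*G["xv"]+y*G["yv"],z+.025)
d=s["eef_pos"]-np.append(G["o"],.025)
print("tip gauge",(d[:2]@G["xv"]).round(4),(d[:2]@G["yv"]).round(4),d[2].round(4),"clock",s["clock"],"F",s["ft_force"].round(2),"q",s["joint_pos"].round(2))
T=np.c_[np.append(G["xv"],0),np.append(-G["yv"],0),[0,0,-1]]
print("shift",(r.inv().apply(p-s["eef_pos"])/.5).round(4),"turn",((r.inv()*R.from_matrix(T)).as_rotvec()/np.pi).round(4))
E
python3 rel.py 0 -0.107 0.135
```

```text
clock: 1.03
eef_pos: [0.4414, -0.2002, 0.2561]
tool_rot: [0.997, 0.079, 0.001, -0.001]
ft_force: [-0.5, -0.5, -0.4]
grip_width: -0.0002
grasp_force: 0.0
tip gauge -0.1752 -0.236 0.2311 clock 1.0333 F [-0.52 -0.45 -0.37] q [-0.43  0.21 -0.04  1.32  0.    2.56]
shift [ 0.3519 -0.2552  0.1934] turn [-0.0005 -0.0008  0.0023]
```

```bash
python3 -m pendant '[0.352,-0.255,0,0,0,0.002,0, 0.352,-0.255,0,0,0,0.002,0, 0.352,-0.255,0.1,0,0,0.002,0, 0.352,-0.255,0.1,0,0,0.002,0, 0.352,-0.255,0.193,0,0,0.002,0, 0.352,-0.255,0.193,0,0,0.002,0, 0.352,-0.255,0.193,0,0,0.002,0, 0.352,-0.255,0.193,0,0,0.002,0, 0.352,-0.255,0.193,0,0,0.002,0, 0.352,-0.255,0.193,0,0,0.002,0]'
python3 rel.py 0 -0.100 0.106
```

```text
clock: 1.87
eef_pos: [0.5925, -0.0535, 0.1615]
tool_rot: [0.997, 0.071, 0.001, 0.0]
ft_force: [-0.8, 0.4, 0.5]
grip_width: 0.0001
grasp_force: 0.0
tip gauge -0.0037 -0.1138 0.1365 clock 1.8667 F [-0.81  0.37  0.46] q [-0.09  0.48  0.1   1.19 -0.    2.91]
shift [ 0.0071 -0.0277  0.0611] turn [ 0.0003 -0.0007 -0.0027]
```

```bash
python3 -m pendant '[0,0,0,0,0,0,0, 0,0,0,0,0,0,0, 0,0,0,0,0,0,0, 0,0,0,0,0,0,0, 0,0,0,0,0,0,0, 0,0,0,0,0,0,0, 0,0,0,0,0,0,0, 0,0,0,0,0,0,0, 0,0,0,0,0,0,0, 0,0,0,0,0,0,0]'
python3 rel.py 0 -0.100 0.106
```

```text
clock: 2.7
eef_pos: [0.5922, -0.0523, 0.1597]
tool_rot: [0.997, 0.072, -0.0, -0.0]
ft_force: [0.4, -0.7, -1.5]
grip_width: 0.0003
grasp_force: 0.0
tip gauge -0.0038 -0.1125 0.1347 clock 2.7 F [ 0.39 -0.66 -1.48] q [-0.09  0.48  0.1   1.19 -0.    2.91]
shift [ 0.0075 -0.0251  0.0573] turn [-0.      0.0001 -0.0022]
```

```bash
python3 -m pendant '[0.0075,-0.025,0.04,0,0,-0.002,0, 0.0075,-0.025,0.058,0,0,-0.002,0, 0.0075,-0.025,0.058,0,0,-0.002,0, 0.0075,-0.035,0.058,0,0,-0.002,0, 0.0075,-0.045,0.058,0,0,-0.002,0, 0.0075,-0.055,0.058,0,0,-0.002,0, 0.0075,-0.065,0.058,0,0,-0.002,0, 0.0075,-0.075,0.058,0,0,-0.002,0, 0.0075,-0.075,0.058,0,0,-0.002,0, 0.0075,-0.075,0.058,0,0,-0.002,0]'
python3 rel.py 0 -0.108 0.130
python3 - <<'E'
from h import *
from workcell import bot
for n,(y,x) in dict(top=(190,240),side=(195,245)).items():
    p=bot.camera(n)["pixels"][y:y+115,x:x+150,::-1]; cv2.imwrite(f"pics/{n}1.png",cv2.resize(p,None,fx=5,fy=5,interpolation=cv2.INTER_CUBIC))
E
```

```text
clock: 3.53
eef_pos: [0.5902, -0.0136, 0.131]
tool_rot: [0.997, 0.076, -0.0, -0.001]
ft_force: [-1.5, 1.7, 3.4]
grip_width: -0.0001
grasp_force: 2.3
tip gauge 0.0001 -0.074 0.106 clock 3.5333 F [-1.46  1.66  3.44] q [-0.02  0.5   0.04  1.12  0.    2.97]
shift [-0.0002  0.0679 -0.0482] turn [-0.0005  0.      0.0001]
```

View pics/side1.png

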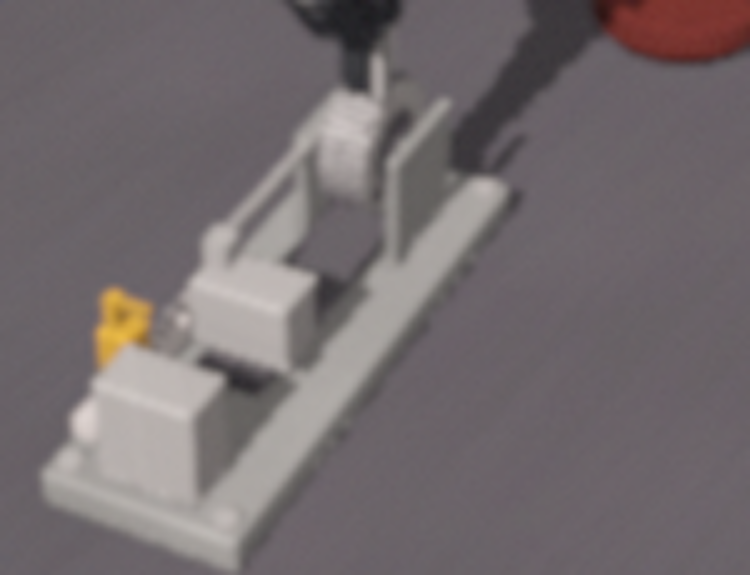

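The side view shows the fingertip on the wheel and the jaw's top edge shifted towards the marker, to about (190–290, 272–310). The stroke worked, and the force is light at 3.4 N.

```bash
python3 -m pendant '[0,0,-0.04,0,0,0,0, 0,0.068,-0.04,0,0,0,0, 0,0.068,-0.02,0,0,0,0, 0,0.068,0,0,0,0,0, 0,0.053,0,0,0,0,0, 0,0.038,0,0,0,0,0, 0,0.023,0,0,0,0,0, 0,0.008,0,0,0,0,0, 0,-0.007,0,0,0,0,0, 0,-0.018,0,0,0,0,0]'
python3 rel.py 0 -0.108 0.106
cat > jaw.py <<'E'
# jaw gap edge from the top view: bright jaw top vs darker gap, edge columns averaged along gauge-x lines at z=.075
from h import *; from workcell import bot; from scipy.ndimage import map_coordinates
import sys
G=np.load("g.npz"); zj=float(sys.argv[1])
def prof(c,xs,ys,z,ch):
    M=c["cam_to_world"];K=c["mtx"];out=[]
    for x in xs:
        P=np.c_[G["o"]+x*G["xv"]+ys[:,None]*G["yv"],np.full(len(ys),z)]
        q=(P-M[:3,3])@M[:3,:3]; u=K[0,0]*q[:,0]/-q[:,2]+K[0,2]; v=K[1,1]*-q[:,1]/-q[:,2]+K[1,2]
        out.append(map_coordinates(ch,[v,u],order=1))
    return np.mean(out,0)
c=bot.camera("top"); p=c["pixels"].astype(float); ys=np.arange(.03,.1,.0005)
a=prof(c,np.arange(-.018,.019,.003),ys,zj,p.mean(2)); d=np.gradient(a); i=d.argmin(); w=slice(max(i-8,0),i+9); k=np.clip(-d[w],0,None)
print("jaw edge y",(ys[w]*k).sum()/k.sum(),"contrast",d[i].round(2))
b=prof(c,np.arange(.030,.038,.002),ys,.075,p[:,:,0]-p[:,:,2]); b=np.clip(b-b.max()*.4,0,None); print("blade y",(ys*b).sum()/b.sum())
E
python3 jaw.py 0.071
```

```text
clock: 4.47
eef_pos: [0.5884, -0.0039, 0.1308]
tool_rot: [0.997, 0.076, -0.001, -0.0]
ft_force: [-1.0, -1.2, 1.8]
grip_width: -0.0005
grasp_force: 1.0
tip gauge -0.0003 -0.0641 0.1058 clock 4.4667 F [-1.   -1.17  1.85] q [-0.01  0.49  0.04  1.12  0.    2.98]
shift [ 0.0005  0.0878 -0.0006] turn [-0.0003  0.0003  0.0003]
jaw edge y 0.06722963747485952 contrast -10.66
blade y 0.08075948372316033
```

```bash
python3 -m pendant '[0,0,-0.04,0,0,0,0, 0,0.08,-0.04,0,0,0,0, 0,0.08,-0.02,0,0,0,0, 0,0.08,0,0,0,0,0, 0,0.065,0,0,0,0,0, 0,0.05,0,0,0,0,0, 0,0.035,0,0,0,0,0, 0,0.02,0,0,0,0,0, 0,0.02,0,0,0,0,0, 0,0.02,-0.04,0,0,0,0]'
python3 rel.py 0 -0.095 0.106; python3 jaw.py 0.075
python3 - <<'E'
from h import *
from workcell import bot
p=bot.camera("top")["pixels"][190:265,240:340,::-1]; cv2.imwrite("pics/top2.png",cv2.resize(p,None,fx=8,fy=8,interpolation=cv2.INTER_CUBIC))
E
```

```text
clock: 5.35
eef_pos: [0.5872, -0.0137, 0.1466]
tool_rot: [0.997, 0.077, -0.005, -0.001]
ft_force: [-1.4, 0.3, -1.0]
grip_width: -0.0
grasp_force: 0.0
tip gauge -0.0029 -0.0737 0.1216 clock 5.35 F [-1.4   0.34 -1.01] q [-0.02  0.48  0.07  1.16  0.    2.96]
shift [0.006  0.0428 0.031 ] turn [-0.0009  0.0029  0.0005]
jaw edge y 0.07740689758454236 contrast -11.22
blade y 0.08070575555388305
```

View pics/top2.png

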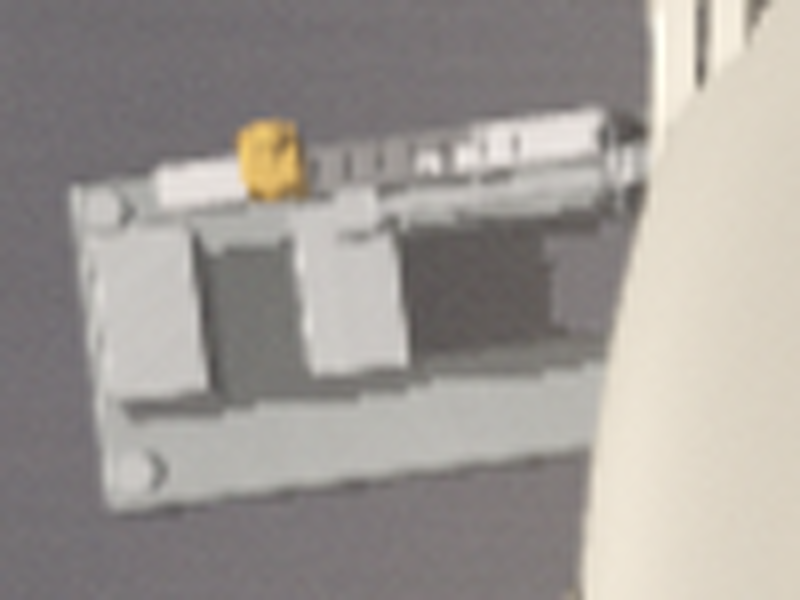

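The top view shows the jaw's gap edge running (297,225)–(310,372) and the brass clip spanning columns 240–303, so the jaw still falls short by roughly 3–6 mm. I need the blade itself, so I'll enlarge the side view.

```bash
python3 - <<'E'
from h import *
from workcell import bot
s=bot.camera("side"); t=bot.camera("top")
a=cv2.resize(s["pixels"][245:285,255:315,::-1],None,fx=13,fy=13,interpolation=cv2.INTER_CUBIC)
cv2.imwrite("pics/side2.png",a)
G=np.load("g.npz"); g=lambda p:((p[:2]-G["o"])@G["xv"],(p[:2]-G["o"])@G["yv"])
for u,v in((297,225),(310,372),(192,240),(208,388)): print(np.round(g(ray(t,((u+.5)/8-.5+240,(v+.5)/8-.5+190),.075)),4))
E
```

```text
[0.0198 0.0752]
[-0.0232  0.0767]
[0.0195 0.1058]
[-0.0239  0.1064]
```

View pics/side2.png

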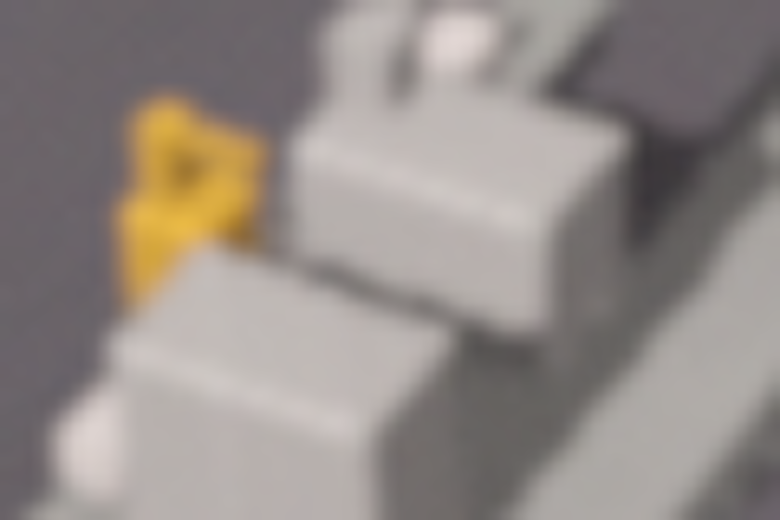

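The enlarged side view shows a post with a blade on top, running from (160,108) to its tip near (260,152). The jaw's front upper edge runs (300,150)–(545,222). I'll cast both onto z = 75 mm and compare.

```bash
python3 - <<'E'
from h import *
from workcell import bot
s=bot.camera("side")
G=np.load("g.npz"); g=lambda p:((p[:2]-G["o"])@G["xv"],(p[:2]-G["o"])@G["yv"])
f=lambda u,v:((u+.5)/13-.5+255,(v+.5)/13-.5+245)
for n,u,v in(("tip",260,152),("tipTop",260,142),("post",160,108),("jaw",300,150),("jawB",545,222),("fixfront",450,335),("fixfrontA",205,248)): print(n,np.round(g(ray(s,f(u,v),.075)),4))
E
```

```text
tip [0.0306 0.082 ]
tipTop [0.032  0.0796]
post [0.0522 0.0796]
jaw [0.0247 0.0784]
jawB [-0.0221  0.076 ]
fixfront [-0.0221  0.1083]
fixfrontA [0.0257 0.1078]
```

```bash
python3 -m pendant '[0,0.04,0,0,0,0,0, 0,0.04,0,0,0,0,0, 0,0.04,0.03,0,0,0,0, 0,0.04,0.04,0,0,0,0, 0,0.04,0.04,0,0,0,0, 0,0.032,0.04,0,0,0,0, 0,0.024,0.04,0,0,0,0, 0,0.016,0.04,0,0,0,0, 0,0.016,0.04,0,0,0,0, 0,0.016,0,0,0,0,0]'
python3 rel.py 0 -0.095 0.106; python3 jaw.py 0.075
python3 - <<'E'
from h import *
from workcell import bot
s=bot.camera("side")["pixels"];t=bot.camera("top")["pixels"]
a=cv2.resize(s[248:278,258:303,::-1],None,fx=12,fy=12,interpolation=cv2.INTER_CUBIC)
b=cv2.resize(t[200:230,260:295,::-1],None,fx=12,fy=12,interpolation=cv2.INTER_CUBIC)
cv2.imwrite("pics/both3.png",np.hstack([a[:,:380],b]))
E
```

```text
clock: 6.43
eef_pos: [0.5886, -0.0224, 0.1468]
tool_rot: [0.997, 0.076, -0.005, -0.001]
ft_force: [-1.2, 0.1, -1.1]
grip_width: 0.0003
grasp_force: 0.0
tip gauge -0.0029 -0.0825 0.1218 clock 6.4333 F [-1.21  0.13 -1.12] q [-0.04  0.49  0.07  1.17  0.    2.95]
shift [0.0061 0.0251 0.0315] turn [-0.0008  0.0028  0.0002]
jaw edge y 0.08147756132285511 contrast -10.87
blade y 0.08071935317514183
```

View pics/both3.png

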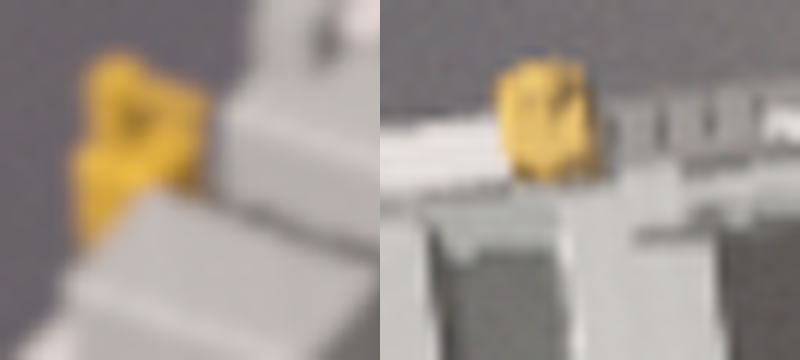

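The composite shows the jaw edge close behind or level with the blade. In the side half the blade tip is at (207,95) and the jaw corner at (228,112); in the top half the tip is at (541,175) and the jaw edge at about 562. I'll triangulate the blade across the two views.

```bash
python3 - <<'E'
from h import *
from workcell import bot
from scipy.optimize import least_squares
G=np.load("g.npz"); o=G["o"]
t=bot.camera("top"); s=bot.camera("side")
def br(c): p=c["pixels"].astype(int); return p[:,:,0]-p[:,:,2]
print("top R-B");print("     ",*range(267,280));B=br(t)
for r in range(204,218): print(r,B[r,267:280])
print("side R-B");print("     ",*range(262,279));B=br(s)
for r in range(250,269): print(r,B[r,262:279])
S=s["pixels"].mean(2).astype(int); print("side grey",*range(262,286))
for r in range(250,270): print(r,S[r,262:286])
def proj(c,P):
    M=c["cam_to_world"];K=c["mtx"]; q=(P-M[:3,3])@M[:3,:3]; return np.array([K[0,0]*q[0]/-q[2]+K[0,2],-K[1,1]*q[1]/-q[2]+K[1,2]])
W=lambda x,y,z: np.append(o+x*G["xv"]+y*G["yv"],z)
for x,y,z in((.027,.081,.075),(.027,.0825,.075),(.027,.0795,.075),(.027,.081,.068),(.045,.081,.075),(.045,.09,.06),(.045,.072,.06),(.025,.0797,.075),(-.025,.0797,.075)): print((x,y,z),proj(t,W(x,y,z)).round(1),proj(s,W(x,y,z)).round(1))
E
```

```text
top R-B
      267 268 269 270 271 272 273 274 275 276 277 278 279
204 [ 2  3  1  2  3  2  4 20  4  3  4  4  4]
205 [ 2  1  1 10 50 81 81 72 49 47  3  2  4]
206 [  3   3  24  82 101 117 118 103  75  76   9   1   3]
207 [  1   3  48 118 118 114 113  97  65  72  25   3   4]
208 [  2   3  46 117 114 108 110  86  79 106  41   9   6]
209 [  3   6  32 118 114 114 115  97 108 117  51  19   8]
210 [  7   9  23 108 119 118 116 110 120 113  60  25   7]
211 [  9   9  19  96 119 116 118 113 117 115  74  26   8]
212 [ 10  10  18  80 117 116 118 116 114 106  70  25   9]
213 [ 10   9  13  35 105 109 114 106  88  77  60  34   7]
214 [  9  11  10  13  57  75 101  87  54  46  47  28   8]
215 [ 7 10  9 10 23 23 30 29 23 18 14 10  7]
216 [6 5 6 6 5 5 6 6 6 6 6 7 7]
217 [6 4 4 6 7 4 5 6 7 6 8 8 7]
side R-B
      262 263 264 265 266 267 268 269 270 271 272 273 274 275 276 277 278
250 [2 1 2 2 2 1 0 1 0 0 1 2 1 2 1 3 5]
251 [3 2 0 2 5 7 7 3 2 1 3 2 1 1 2 3 6]
252 [ 1  1  1 11 34 51 49 30 10  2  1  0  2  2  0  2  4]
253 [  2   3  12  43  84 110 107  78  38  15   7   3   2   1   1   2   5]
254 [  1   4  24  7
[... 2974 characters left out ...]
 183 180 173 167
 159 145 136 141 146 151]
268 [103 107 123 148 170 182 186 187 188 187 186 186 186 185 185 185 184 182
 179 170 160 152 146 140]
269 [104 112 134 161 178 186 186 187 187 188 187 186 186 185 185 185 185 185
 184 182 177 173 168 161]
(0.027, 0.081, 0.075) [273.8 215. ] [276.1 256.5]
(0.027, 0.0825, 0.075) [273.2 215.1] [275.8 256.8]
(0.027, 0.0795, 0.075) [274.5 214.9] [276.5 256.1]
(0.027, 0.081, 0.068) [274.1 215.5] [276.3 258.8]
(0.045, 0.081, 0.075) [272.9 207.4] [269.3 254.1]
(0.045, 0.09, 0.06) [269.6 209. ] [267.6 261.5]
(0.045, 0.072, 0.06) [277.2 208. ] [271.8 257. ]
(0.025, 0.0797, 0.075) [274.5 215.7] [277.2 256.4]
(-0.025, 0.0797, 0.075) [277.1 237. ] [296.8 263. ]
```

```bash
python3 - <<'E'
from h import *
from workcell import bot
from scipy.ndimage import map_coordinates
G=np.load("g.npz"); o=G["o"]; t=bot.camera("top"); M=t["cam_to_world"];K=t["mtx"]
now=t["pixels"].astype(float); ini=cv2.imread("pics/top0.png")[:,:,::-1].astype(float)
def px(x,y,z):
    P=np.c_[o+x*G["xv"]+np.asarray(y)[:,None]*G["yv"],np.full(len(y),z)]; q=(P-M[:3,3])@M[:3,:3]
    return [-K[1,1]*q[:,1]/-q[:,2]+K[1,2],K[0,0]*q[:,0]/-q[:,2]+K[0,2]]
def edge(im,x,lo,hi):
    y=np.arange(lo,hi,.0003); a=map_coordinates(im.mean(2),px(x,y,.075),order=1); k=np.clip(-np.gradient(a),0,None); i=k.argmax(); w=slice(max(i-7,0),i+8); return (y[w]*k[w]).sum()/k[w].sum()
for n,im,lo,hi in(("ini jaw",ini,.036,.056),("now jaw",now,.07,.092),("fixed back",now,.125,.15)):
    print(n,[round(1000*edge(im,x,lo,hi),1) for x in np.arange(-.02,.021,.005)])
y=np.arange(.06,.1,.0005)
for x in np.arange(.024,.056,.003):
    b=map_coordinates(now[:,:,0]-now[:,:,2],px(x,y,.075),order=1); q=b>b.max()/2; print(round(x,3),b.max().round(),"half-range",y[q].min().round(4),y[q].max().round(4),"peak",y[b>.9*b.max()].mean().round(4))
E
```

```text
ini jaw [np.float64(45.8), np.float64(45.5), np.float64(45.4), np.float64(45.7), np.float64(45.6), np.float64(45.4), np.float64(46.0), np.float64(46.5), np.float64(45.7)]
now jaw [np.float64(81.0), np.float64(80.6), np.float64(81.1), np.float64(81.1), np.float64(80.9), np.float64(81.3), np.float64(81.2), np.float64(81.5), np.float64(80.4)]
fixed back [np.float64(139.0), np.float64(138.8), np.float64(139.4), np.float64(139.2), np.float64(138.9), np.float64(138.8), np.float64(139.6), np.float64(139.2), np.float64(138.9)]
0.024 8.0 half-range 0.06 0.1 peak 0.0721
0.027 33.0 half-range 0.0705 0.0875 peak 0.0808
0.03 101.0 half-range 0.073 0.087 peak 0.0818
0.033 117.0 half-range 0.0725 0.0885 peak 0.082
0.036 119.0 half-range 0.072 0.0895 peak 0.0808
0.039 120.0 half-range 0.0725 0.0895 peak 0.081
0.042 118.0 half-range 0.0725 0.0895 peak 0.0843
0.045 118.0 half-range 0.0735 0.0895 peak 0.084
0.048 117.0 half-range 0.0735 0.0885 peak 0.082
0.051 75.0 half-range 0.0765 0.0855 peak 0.0818
0.054 9.0 half-range 0.076 0.08 peak 0.0775
```

The cross-check puts the jaw edge at 81.0 mm and the blade at about 81.8 mm in the same frame. The side view shows them level, so the jaw is well within ±2.5 mm. I'll lift clear and hand in.

```bash
python3 -m pendant '[0,0,-0.06,0,0,0,0, 0,0,-0.12,0,0,0,0, 0,0,-0.12,0,0,0,0, 0,0,-0.12,0,0,0,0, 0,0,-0.12,0,0,0,0, 0,0,-0.12,0,0,0,0, 0,0,-0.12,0,0,0,0, 0,0,-0.12,0,0,0,0, 0,0,-0.12,0,0,0,0, 0,0,-0.12,0,0,0,0]'
python3 jaw.py 0.075; python3 -c "
from workcell import bot
print(bot.job_done())"
```

```text
clock: 7.57
eef_pos: [0.5917, -0.0236, 0.2102]
tool_rot: [0.997, 0.075, -0.001, -0.0]
ft_force: [-0.8, 0.3, 0.8]
grip_width: 0.0003
grasp_force: 0.0
jaw edge y 0.0814933758189385 contrast -10.64
blade y 0.08075312637908295
the job is handed in; nothing more can be done
None
```

The job is handed in, though the hand-in returned no verdict: four light strokes on the wheel brought the jaw face to within about 1 mm of the marker blade by camera measurement (limit 2.5 mm), and the arm finished clear at 7.6 s.

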